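# Shift the card stop one notch at the service counter

## Robot

A 6-joint arm with a two-finger parallel gripper is mounted at the origin on the work surface. World frame = base frame: x ahead of the robot, y to its left, z up, the work surface at z = 0. Lengths are in m, angles in rad, forces in N, time in s.
With the tool pointing down it reaches from about 0.375 to 0.9 m from the base axis. Payload 3.1 kg.
Tool frame: the origin (TCP) lies at the centre of the arm's flange, where the gripper is bolted on; the fingertips stand 182 mm ahead of it and the grasp point (between the pads) lies 164 mm ahead of it; z points along the fingers, x is the direction in which the jaws open and shut, and the axes are right-handed (so a half turn about z gives the same grasp; the last joint's range is limited). The gripper opens to 87 mm and grips with 3 to 60 N. Pads are 19 mm wide; open, the fingers measure 117 mm over their backs; the gripper's body (75 mm by 190 mm) begins 51 mm behind the grasp point.
Start: joints at [-1.341, 0.527, 1.433, -0, 1.181, -0.178], TCP at [0.248, -0.574, 0.405] pointing down, gripper open.
Joint ranges: [-3.08, 3.08], [-0.75, 2.2], [0.22, 2.44], [-1.43, 4.57], [0, 2.65], [-2.85, 2.85]. Speed limits (rad/s): [2.79, 2.79, 3.14, 3.14, 3.14, 3.14].

## Interface

Orientations are given as a unit quaternion [x, y, z, w].
In Python, from rig import status, eyes, robot gives the robot as it stands. The module is installed in compiled form; this text tells all that it offers.
- The arm moves only by the tool step_arm, never from a script. Its argument "steps" is a list of rows, each a list of 7 numbers: the closure, from -1 (fully open) to 1 (shut), so that 0 is half open, then the shift along the tool's x, y, z each as a share of 0.025 m, from -1 to 1, then the turn, a rotation vector about the tool's x, y, z each as a share of 8 degrees, from -1 to 1. In form: [[jaw, dx, dy, dz, rx, ry, rz], ...]. A call has exactly 10 rows; each row shifts and turns the commanded pose from where the row before left it, along the tool's axes as they then stand; what a row does not reach is not made up. A row lasts 1/10 s, in which the tool goes at most 50 mm and 8.59 degrees, less where a joint would pass 70% of its speed; a pose out of reach is approached as far as the arm can. A call with a number of a shift or a turn outside -1 to 1 is refused whole. A call with a gripper value outside its range is refused whole. The fingers move at their own pace and stop on an object; "squeeze" is the grip in N (left out, the last holds). Time passes only in rows, so rows that do not move let the fingers close, or fill a call up. It gives the time, the measured TCP pose, the force and the opening at its end, in the units of the state.
- status.get_obs(): the state, without advancing time (a new reading comes with each control period).
- eyes.camera(name): name is "scene" or "top"; returns (picture, depth): 480x640x3 uint8, red, green, blue; 480x640 float32, m along the optical axis (not along the pixel's ray), 0 where there is no reading.
- eyes.camera_info(name): a dict with "K" (3x3 intrinsics, pixels), "R" (3x3) and "t" (3): a world point X has camera coordinates R X + t. Camera axes: x right, y down, z forward; pixel columns grow to the right and rows downward; lengths in m; the calibration is good to about 2 mm. A picture is of the moment at which its call begins. camera_info takes no time and is no camera call.
- robot.hand_in(): hands the job in, once; it reports no verdict.
The state is a dict: "time": time; "q": joint angles; "joint_velocities": joint speeds; "joint_torque": joint torques, N m; "position": TCP position; "tool_rot": TCP orientation; "ft_force": force on the tool from outside, world axes, zero at the start; "moment": the same for the moment, N m; "grip_width": finger opening in m.
Only numpy, scipy, OpenCV 4.12 (cv2) and the standard library are available. Lean on these libraries where they do the work, as an engineer would, in place of code of your own. Each camera call takes 0.05 s, during which the arm holds its last target.

## Task

More cards are coming for one lane of the card-index tray. Lift the stop with the flat tab (not the one with the round knob) straight up out of its notch, shift it along its own rail to the very next notch, away from the cards, and let it drop in so that it stands upright and fully seated there; then let go. Leave the round-knobbed stop where it is.

Things in the scene. Friction and masses are not known exactly. Their poses are not given: they have to be found in the camera images.
- tray: Fixed grey card-index tray, 250 (x) x 340 (y) mm, origin at centre of underside. Fence and upright cards (to 80 mm high) fill its -y end up to y = -120 mm, so away from the cards is its +y. Two lanes, each with a black notched rail along y, 50 mm wide, centred at x = -60 and x = +60. The stops start one per lane, at y = -40 (rail x = -60) and y = +15 (rail x = +60); which is where varies.
- rails (a point): Point midway between the two rails at notch-floor height (6 mm over the counter), above the tray's origin, axes as the tray's. Each rail has 4 notches centred at y = -40, 15, 70, 125 mm (55 mm apart). Teeth between are 18 mm high (tops 24 mm over the counter), 11 mm wide on top, with sloping flanks: a notch is 26 mm wide at its floor, 44 mm at its mouth.
- flat_stop_grip (a point): Stop to move, loose aluminium, about 150 g, 92 mm high. Point: centre of its flat grip tab, 36 wide (own x, across rail) x 12 thick (own y, along rail) x 34 mm high; 77 mm above the foot's underside, 83 over the counter when seated. Below: plate 90 wide x 10 thick, 30 to 60 mm above the underside; foot 56 wide x 20 thick x 30 mm high, sits in the notch. Pinch the tab's thickness from above.
- round_stop_grip (a point): The other stop, to be left alone: same foot and plate, but with a round knob (26 mm across, 20 mm high, on a thin stem) in place of the tab. Point on its upright centre line, 77 mm above the underside of its foot, just inside the knob's lower face.
There are look-alikes about, which are no part of the job. What is shaped like the part that bears flat_stop_grip but blue or turquoise is not meant.

How it is judged:
By the outcome, as a careful person would: the job done as asked, in the order asked, and still so for the second after the job is handed in, with the robot touching nothing.
It also fails if it takes over 29 s, if anything falls off the work surface, if the arm or the gripper's body presses on something with over 40 N, if the wrist force passes 120 N, or if a joint passes its speed limit or range.

## Working session

There is one attempt and no reset: what is moved stays moved. The work goes in short steps, Python scripts to look and compute and a tool call to move; the robot and the scene stay as the last step left them, time stands still between calls to the robot, and variables do not carry over. Pictures are saved under pics/ and viewed, and the job is handed in when it is done.

Besides the shell and the picture viewer there is one more tool, called as name(argument=value, ...) on one line, values as JSON. step_arm: Moves the arm, as the interface text tells. Its arguments: {"type":"object","properties":{"steps":{"type":"array"},"squeeze":{"type":"number"}},"required":["steps"]}

```bash
mkdir -p pics
python3 - <<'E'
from rig import status, eyes, robot
import cv2, numpy as np
o=status.get_obs(); print({k:np.round(v,3) for k,v in o.items()})
for n in("scene","top"):
    p,d=eyes.camera(n); i=eyes.camera_info(n)
    np.savez(n+"0.npz",p=p,d=d,K=i["K"],R=i["R"],t=i["t"])
    cv2.imwrite(f"pics/{n}0.png",p[:,:,::-1]); print(n,i)
E
```

```text
{'time': np.float64(0.0), 'q': array([-1.341,  0.528,  1.434, -0.   ,  1.181, -0.179]), 'joint_velocities': array([ 0.002,  0.001,  0.001, -0.001, -0.   , -0.001]), 'joint_torque': array([ -0.   , -44.004, -17.659,   0.064,   0.058,  -0.   ]), 'position': array([ 0.248, -0.573,  0.404]), 'tool_rot': array([ 0.836, -0.549, -0.001, -0.001]), 'ft_force': array([ 0.331, -0.995,  0.086]), 'moment': array([-0.069,  0.027,  0.025]), 'grip_width': np.float64(0.087)}
scene {'K': array([[606.93551638,   0.        , 313.43452904],
       [  0.        , 606.93551638, 240.13733537],
       [  0.        ,   0.        ,   1.        ]]), 'R': array([[-0.27737453,  0.96074784,  0.00519138],
       [ 0.52932408,  0.15732442, -0.83370561],
       [-0.8017976 , -0.22850078, -0.55218475]]), 't': array([ 0.20548157, -0.14839932,  1.38289296])}
top {'K': array([[469.76969669,   0.        , 325.52454989],
       [  0.        , 469.76969669, 243.3005308 ],
       [  0.        ,   0.        ,   1.        ]]), 'R': array([[-0.00613302, -0.99994519,  0.00848516],
       [-0.98708398,  0.00469529, -0.16013483],
       [ 0.16008621, -0.00935768, -0.98705868]]), 't': array([-0.11483279,  0.49920015,  0.6747318 ])}
```

View pics/scene0.png

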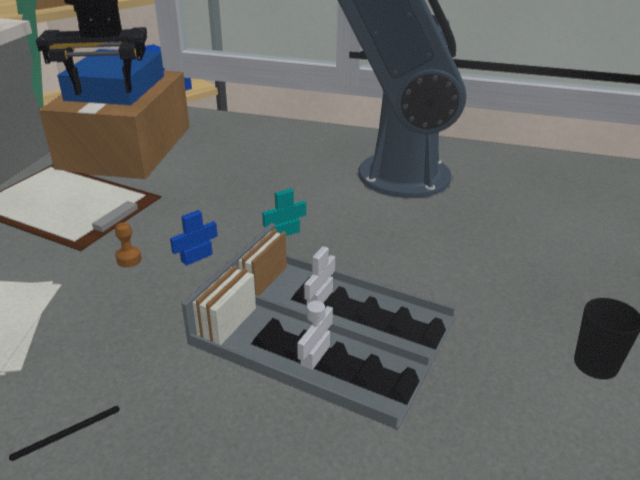

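View pics/top0.png

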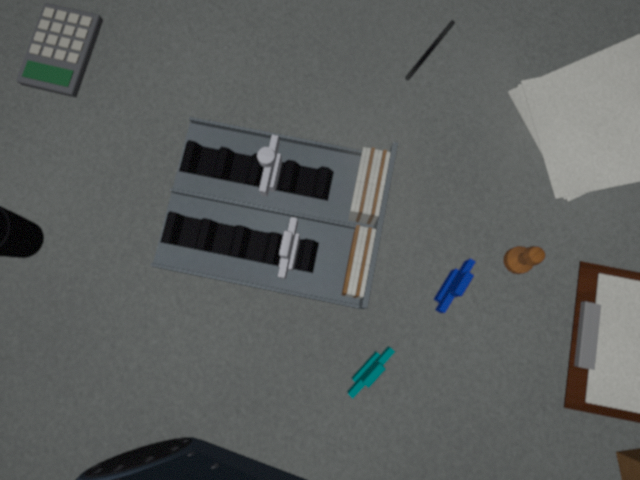

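```bash
cat > h.py <<'E'
import numpy as np, cv2
def load(n):
    f=np.load(n); return f["p"],f["d"],f["K"],f["R"],f["t"]
def cloud(d,K,R,t):
    v,u=np.mgrid[:480,:640]
    c=np.stack([(u-K[0,2])/K[0,0]*d,(v-K[1,2])/K[1,1]*d,d],-1)
    return (c-t)@R
def plane(u,v,z,K,R,t):
    r=R.T@np.array([(u-K[0,2])/K[0,0],(v-K[1,2])/K[1,1],1.]); o=-R.T@t
    return o+r*(z-o[2])/r[2]
E
python3 - <<'E'
from h import *
a=load("top0.npz"); b=load("scene0.npz")
c1=cv2.resize(a[0][110:320,150:400],None,fx=3,fy=2.8,interpolation=2)
cv2.imwrite("pics/ct.png",c1[:,:,::-1])
c2=cv2.resize(b[0][230:380,240:440],None,fx=4,fy=4,interpolation=2); cv2.imwrite("pics/cs.png",c2[:,:,::-1])
for nm,s,box in(("top",a,(110,320,150,400)),("scene",b,(220,430,180,460))):
    p,d,K,R,t=s; X=cloud(d,K,R,t); hsv=cv2.cvtColor(p,cv2.COLOR_RGB2HSV)
    B=np.zeros((480,640),bool);B[box[0]:box[1],box[2]:box[3]]=1
    w=B&(hsv[...,1]<40)&(hsv[...,2]>120)&(d>0)
    n,L,st,ce=cv2.connectedComponentsWithStats(w.astype(np.uint8))
    for i in range(1,n):
        if st[i,4]>40:
            Q=X[L==i]; print(nm,st[i],ce[i].round(1),"med",np.median(Q,0).round(4),"zmax",np.percentile(Q[:,2],98).round(4))
            T=Q[Q[:,2]>np.percentile(Q[:,2],98)-.006]; print("   toppts",len(T),T.mean(0).round(4))
    # rails
    k=B&(hsv[...,2]<45)&(d>0)
    n,L,st,ce=cv2.connectedComponentsWithStats(k.astype(np.uint8))
    for i in range(1,n):
        if st[i,4]>150: print(nm,"black",st[i],np.median(X[L==i],0).round(4))
E
```

```text
top [257 134  21  30 344] [267.7 150.9] med [ 0.6224 -0.0341  0.0994] zmax 0.102
   toppts 232 [ 0.6178 -0.0317  0.1001]
top [350 147  21  66 576] [360.2 179.6] med [ 0.5894 -0.1694  0.0741] zmax 0.0769
   toppts 498 [ 0.5889 -0.1696  0.0744]
top [363 149  20  66 562] [372.3 181.6] med [ 0.5851 -0.1871  0.0743] zmax 0.0799
   toppts 348 [ 0.5847 -0.187   0.0752]
top [375 151  15  65 273] [382.2 183.8] med [ 0.582  -0.2016  0.0743] zmax 0.0804
   toppts 126 [ 0.5793 -0.2009  0.0759]
top [270 153  11  35 127] [274.8 169.8] med [ 0.6157 -0.0389  0.036 ] zmax 0.0407
   toppts 109 [ 0.6153 -0.0383  0.037 ]
top [259 167  12  25 167] [264.5 179. ] med [ 0.5926 -0.0262  0.0663] zmax 0.0697
   toppts 161 [ 0.5926 -0.0265  0.0666]
top [277 217  20  61 474] [285.8 246.4] med [ 0.4867 -0.0595  0.0675] zmax 0.1019
   toppts 203 [ 0.4895 -0.061   0.1001]
top [347 226  21  70 599] [357.1 260.6] med [ 0.4682 -0.1626  0.0743] zmax 0.0767
   toppts 557 [ 0.468  -0.1627  0.0744]
top [360 229  16  68 295] [367.4 262.5] med [ 0.4643 -0.1771  0.0744] zmax 0.0796
   toppts 205 [ 0.4652 -0.1774  0.0752]
top
[... 351 characters left out ...]
0.0207]
scene [ 210  233   70  112 2098] [235.2 303.1] med [ 0.5929 -0.1682  0.0518] zmax 0.0749
   toppts 615 [ 0.5616 -0.1697  0.073 ]
scene [ 298  246   38  124 2715] [317.8 308.8] med [ 0.596  -0.0393  0.0543] zmax 0.1003
   toppts 334 [ 0.5721 -0.043   0.0989]
scene [200 251  49  89 416] [214.9 300.2] med [ 0.6233 -0.1952  0.0721] zmax 0.0753
   toppts 236 [ 0.5845 -0.1918  0.0734]
scene [195 316   5  20  45] [196.9 325.4] med [ 0.6325 -0.2127  0.0307] zmax 0.0479
   toppts 9 [ 0.6324 -0.2127  0.0456]
scene black [ 325  287  120   61 2619] [0.5174 0.0537 0.0117]
scene black [ 252  319   53   43 1080] [ 0.613  -0.097   0.0124]
scene black [ 315  342  103   62 2723] [0.6405 0.0523 0.0126]
```

View pics/ct.png

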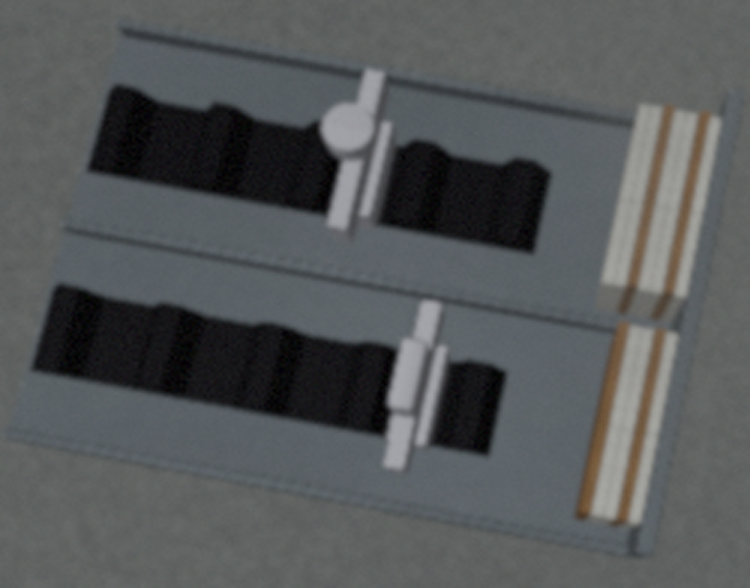

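View pics/cs.png

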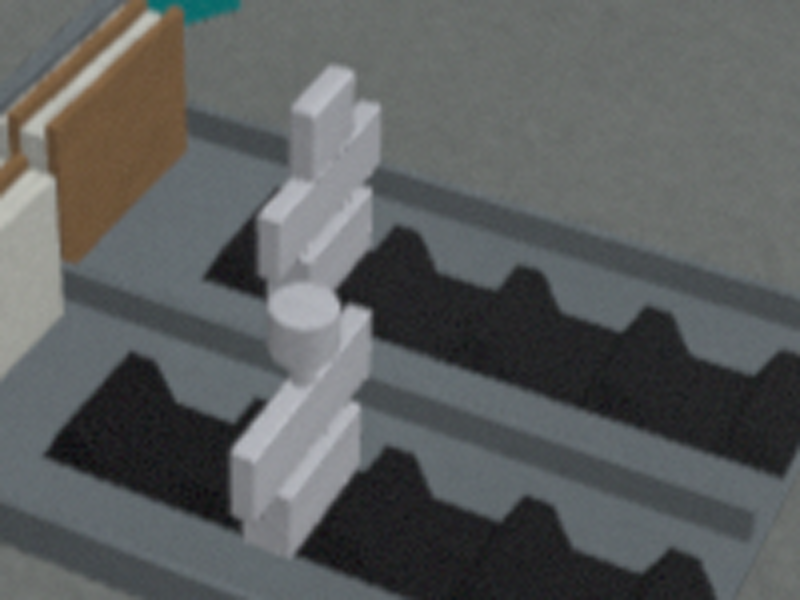

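Run:
```python
from h import *
from scipy.spatial.transform import Rotation as Ro
a=load("top0.npz"); b=load("scene0.npz")
for e in(((161.7,242.1),(313.3,272.5)),((180,170.7),(328.3,200))):
    P=[plane(*q,.006,*a[2:]) for q in e]; v=P[0]-P[1]; print("rail yaw",np.degrees(np.arctan2(-v[0],v[1])),np.linalg.norm(v),[p.round(4) for p in P])
p,d=a[:2];X=cloud(d,*a[2:])
hsv=cv2.cvtColor(p,cv2.COLOR_RGB2HSV); w=(hsv[...,1]<40)&(hsv[...,2]>120)
for nm,bx in(("flat",(215,280,275,300)),("round",(130,195,255,283))):
    B=np.zeros_like(w);B[bx[0]:bx[1],bx[2]:bx[3]]=1
    for z0,z1 in((.09,.11),(.062,.072)):
        m=B&w&(X[...,2]>z0)&(X[...,2]<z1); Q=X[m]
        r=cv2.minAreaRect((Q[:,:2]*1000).astype(np.float32))
        u,s,vt=np.linalg.svd(Q[:,:2]-Q[:,:2].mean(0)); 
        print(nm,z0,len(Q),Q.mean(0).round(4),"pca",np.degrees(np.arctan2(vt[0,1],vt[0,0]))%180,r)
        v_,u_=np.nonzero(m); print("   px",u_.mean(),v_.mean(), "ray@.098",plane(u_.mean(),v_.mean(),.098,*a[2:]).round(4))
# scene tab top: corners in crop -> px
for q in((240+322/4,230+85/4),):
    print("scene tab top centre",plane(*q,.098,*b[2:]).round(4))
o=np.load
from rig import status
s=status.get_obs(); print(Ro.from_quat(s["tool_rot"]).as_matrix().round(3),s["position"])
```

```text
rail yaw -11.669582239131012 0.2465646484938917 [array([0.5074, 0.1432, 0.006 ]), array([ 0.4575, -0.0983,  0.006 ])]
rail yaw -11.717745810891282 0.2472183445295661 [array([0.6255, 0.1192, 0.006 ]), array([ 0.5753, -0.1228,  0.006 ])]
flat 0.09 204 [ 0.4894 -0.0609  0.1   ] pca 168.5885199870219 ((489.37841796875, -60.67815017700195), (11.826374053955078, 35.29734420776367), 76.77180480957031)
   px 285.3186274509804 243.19117647058823 ray@.098 [ 0.4897 -0.0608  0.098 ]
flat 0.062 226 [ 0.486  -0.0604  0.0662] pca 168.23450352485227 ((489.47119140625, -61.141212463378906), (10.183652877807617, 89.85460662841797), 77.92153930664062)
   px 286.6371681415929 249.3230088495575 ray@.098 [ 0.481  -0.0627  0.098 ]
round 0.09 232 [ 0.6178 -0.0317  0.1001] pca 153.83943681041512 ((618.06884765625, -31.573610305786133), (24.831932067871094, 23.906808853149414), 44.19302749633789)
   px 265.6465517241379 155.0905172413793 ray@.098 [ 0.6185 -0.0315  0.098 ]
round 0.062 254 [ 0.6132 -0.0307  0.0662] pca 168.16305527592016 ((617.9937133789062, -31.287721633911133), (10.336457252502441, 90.43235778808594), 78.36714935302734)
   px 267.5511811023622 165.8740157480315 ray@.098 [ 0.6023 -0.0344  0.098 ]
scene tab top centre [ 0.4862 -0.0625  0.098 ]
[[ 0.397 -0.918 -0.   ]
 [-0.918 -0.397  0.002]
 [-0.002 -0.    -1.   ]] [ 0.24780894 -0.57344741  0.40386874]
```

Run:
```python
from h import *
for n in("top","scene"):
    a=load(n+"0.npz"); X=cloud(*a[1:]); m=(a[1]>0)
    for y in np.arange(-.9,.1,.1):
        k=m&(abs(X[...,1]-y)<.05)&(X[...,0]>.15)&(X[...,0]<.8)
        print(n,round(y,2),[ (round(x,2),X[...,2][k&(abs(X[...,0]-x)<.05)].max().round(3) if (k&(abs(X[...,0]-x)<.05)).any() else None) for x in np.arange(.2,.8,.1)])
```

```text
top -0.9 [(np.float64(0.2), None), (np.float64(0.3), None), (np.float64(0.4), None), (np.float64(0.5), None), (np.float64(0.6), None), (np.float64(0.7), None), (np.float64(0.8), None)]
top -0.8 [(np.float64(0.2), None), (np.float64(0.3), None), (np.float64(0.4), None), (np.float64(0.5), None), (np.float64(0.6), None), (np.float64(0.7), None), (np.float64(0.8), None)]
top -0.7 [(np.float64(0.2), None), (np.float64(0.3), None), (np.float64(0.4), None), (np.float64(0.5), None), (np.float64(0.6), None), (np.float64(0.7), np.float64(0.004)), (np.float64(0.8), np.float64(0.009))]
top -0.6 [(np.float64(0.2), np.float64(0.056)), (np.float64(0.3), np.float64(0.011)), (np.float64(0.4), np.float64(0.011)), (np.float64(0.5), np.float64(0.009)), (np.float64(0.6), np.float64(0.011)), (np.float64(0.7), np.float64(0.012)), (np.float64(0.8), np.float64(0.012))]
top -0.5 [(np.float64(0.2), np.float64(0.008)), (np.float64(0.3), np.float64(0.02)), (np.float64(0.4), np.float64(0.02)), (np.float64(0.5), np.float64(0.009)), (np.float64(0.6), np.float64(0.012)), (np.float64(0.7), np.float64(0.011)), (np.flo
[... 3306 characters left out ...]
at64(0.5), np.float64(0.082)), (np.float64(0.6), np.float64(0.082)), (np.float64(0.7), np.float64(0.024)), (np.float64(0.8), np.float64(0.003))]
scene -0.1 [(np.float64(0.2), np.float64(0.004)), (np.float64(0.3), np.float64(0.434)), (np.float64(0.4), np.float64(0.082)), (np.float64(0.5), np.float64(0.102)), (np.float64(0.6), np.float64(0.026)), (np.float64(0.7), np.float64(0.024)), (np.float64(0.8), np.float64(0.004))]
scene -0.0 [(np.float64(0.2), np.float64(0.431)), (np.float64(0.3), np.float64(0.434)), (np.float64(0.4), np.float64(0.065)), (np.float64(0.5), np.float64(0.066)), (np.float64(0.6), np.float64(0.102)), (np.float64(0.7), np.float64(0.069)), (np.float64(0.8), np.float64(0.003))]
```

Four stop-shaped things are in view.
- Aluminium with a flat tab: scene (321,265), top (286,243). This is the one meant, being grey with a flat tab, on rail x=-60 at y=-40.
- Aluminium with a round knob: scene (316,307). Leave it alone.
- Blue: scene (193,238). Look-alike.
- Turquoise: scene (285,212). Look-alike.

The enlarged crop confirms the flat tab.

step_arm(steps=[[-1,-0.75,-0.85,0,0,0,0],[-1,-0.75,-0.85,0,0,0,0],[-1,-0.75,-0.85,0,0,0,0],[-1,-0.75,-0.85,0,0,0,0],[-1,-0.75,-0.85,0,0,0,0],[-1,-0.75,-0.85,0,0,0,0],[-1,-0.75,-0.85,0,0,0,0],[-1,-0.75,-0.85,0,0,0,0],[-1,-0.75,-0.85,0,0,0,0],[-1,-0.75,-0.85,0,0,0,0]], squeeze=25)

```text
time: 1.1
position: [0.3688, -0.3161, 0.4045]
tool_rot: [0.836, -0.549, -0.0, -0.0]
ft_force: [1.2, 1.0, 0.3]
grip_width: 0.0869
```

step_arm(steps=[[-1,-0.75,-0.85,0,0,0,0],[-1,-0.75,-0.85,0,0,0,0],[-1,-0.75,-0.85,0,0,0,0],[-1,-0.75,-0.85,0,0,0,0],[-1,-0.75,-0.85,0,0,0,0],[-1,-0.75,-0.85,0,0,0,0],[-1,-0.75,-0.85,0,0,0,0],[-1,-0.75,-0.85,0,0,0,0],[-1,-0.75,-0.85,0,0,0,0],[-1,-0.75,-0.85,0,0,0,0]])

```text
time: 2.1
position: [0.4895, -0.0597, 0.4045]
tool_rot: [0.836, -0.549, -0.0, 0.0]
ft_force: [-0.4, 0.6, 0.8]
grip_width: 0.087
```

step_arm(steps=[[-1,0,0,0,0,0,0.8],[-1,0,0,0,0,0,0.8],[-1,0,0,0,0,0,0.8],[-1,0,0,0,0,0,0.8],[-1,0,0,0,0,0,0.8],[-1,0,0,0,0,0,0.4],[-1,0,0,0,0,0,0],[-1,0,0,0,0,0,0],[-1,0,0,0,0,0,0],[-1,0,0,0,0,0,0]])

```text
time: 3.1
position: [0.4893, -0.0609, 0.4047]
tool_rot: [-0.631, 0.776, 0.0, -0.0]
ft_force: [-0.6, -0.2, 0.7]
grip_width: 0.0869
```

```bash
cat > st.py <<'E'
from rig import status
from scipy.spatial.transform import Rotation as Ro
import numpy as np,sys
s=status.get_obs(); M=Ro.from_quat(s["tool_rot"]).as_matrix(); g=s["position"]+M[:,2]*.164
print("t",s["time"].round(2),"grasp",g.round(4),"x",M[:,0].round(3),"z",M[:,2].round(4),"yawx",np.degrees(np.arctan2(M[1,0],M[0,0])).round(2),"w",s["grip_width"].round(4),"F",s["ft_force"].round(1))
if len(sys.argv)>3:
    e=M.T@(np.array(list(map(float,sys.argv[1:4])))-g); print("shares",(e/.025).round(3))
E
python3 st.py 0.489 -0.061 0.086
```

```text
Traceback (most recent call last):
  File "st.py", line 5, in <module>
    print("t",s["time"].round(2),"grasp",g.round(4),"x",M[:,0].round(3),"z",M[:,2].round(4),"yawx",np.degrees(np.arctan2(M[1,0],M[0,0])).round(2),"w",s["grip_width"].round(4),"F",s["ft_force"].round(1))
              ^^^^^^^^^^^^^^^
AttributeError: 'float' object has no attribute 'round'
```

```bash
sed -i 's/s\["time"\].round(2)/round(float(s["time"]),2)/;s/s\["grip_width"\].round(4)/round(float(s["grip_width"]),4)/' st.py
python3 st.py 0.489 -0.061 0.086
```

```text
t 3.1 grasp [ 0.4893 -0.0609  0.2407] x [-0.205 -0.979 -0.   ] z [-1.e-04  0.e+00 -1.e+00] yawx -101.81 w 0.0869 F [-0.6 -0.2  0.7]
shares [6.000e-03 1.000e-02 6.189e+00]
```

step_arm(steps=[[-1,0,0,0.8,0,0,0],[-1,0,0,1,0,0,0],[-1,0,0,1,0,0,0],[-1,0,0,1,0,0,0],[-1,0,0,0.8,0,0,0],[-1,0,0,0.6,0,0,0],[-1,0,0,0.5,0,0,0],[-1,0,0,0.5,0,0,0],[-1,0,0,0,0,0,0],[-1,0,0,0,0,0,0]])

```text
time: 4.1
position: [0.4895, -0.061, 0.2498]
tool_rot: [-0.631, 0.776, 0.0, -0.0]
ft_force: [0.9, 0.0, 0.1]
grip_width: 0.0871
```

```bash
python3 - <<'E'
from rig import eyes
import cv2
p,d=eyes.camera("scene"); cv2.imwrite("pics/s1.png",cv2.resize(p[150:380,200:460],None,fx=3,fy=2.6,interpolation=2)[:,:,::-1])
E
python3 st.py 0.489 -0.061 0.086
```

```text
t 4.15 grasp [ 0.4897 -0.0611  0.0861] x [-0.205 -0.979  0.   ] z [ 7.e-04 -3.e-04 -1.e+00] yawx -101.83 w 0.0868 F [-0.3  0.6  0.4]
shares [0.003 0.029 0.005]
```

View pics/s1.png

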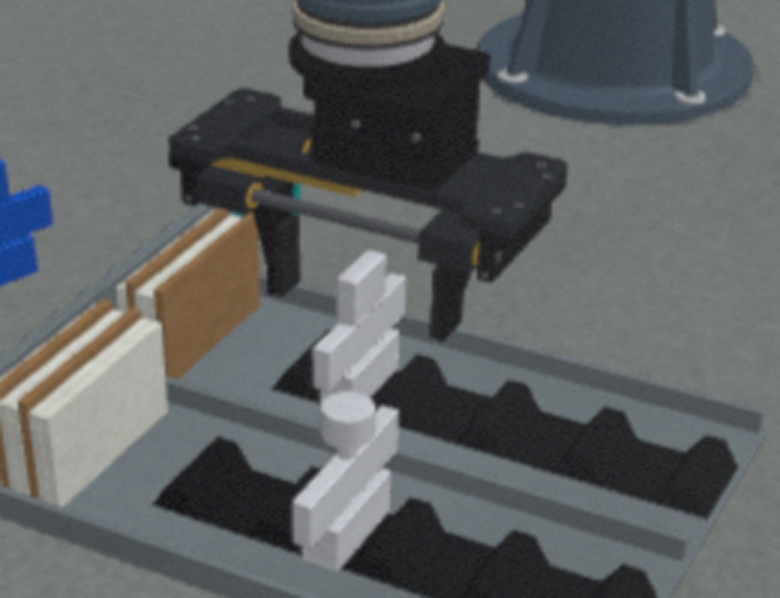

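The crop shows the open jaws straddling the tab, with the tab midway between the fingers at crop (360,285). I'll close now.

step_arm(steps=[[1,0,0,0,0,0,0],[1,0,0,0,0,0,0],[1,0,0,0,0,0,0],[1,0,0,0,0,0,0],[1,0,0,0,0,0,0],[1,0,0,0,0,0,0],[1,0,0,0,0,0,0],[1,0,0,0,0,0,0],[1,0,0,0,0,0,0],[1,0,0,0,0,0,0]], squeeze=25)

```text
time: 5.15
position: [0.4893, -0.0609, 0.2497]
tool_rot: [-0.63, 0.776, 0.0, -0.0]
ft_force: [-0.3, -0.1, 0.5]
grip_width: 0.015
```

```bash
python3 st.py
```

```text
t 5.15 grasp [ 0.4893 -0.0609  0.0857] x [-0.205 -0.979 -0.   ] z [-1.e-04  1.e-04 -1.e+00] yawx -101.84 w 0.015 F [-0.3 -0.1  0.5]
```

step_arm(steps=[[1,0,0,0,0,0,0],[1,0,0,0,0,0,0],[1,0,0,0,0,0,0],[1,0,0,-0.2,0,0,0],[1,0,0,-0.3,0,0,0],[1,0,0,-0.3,0,0,0],[1,0,0,-0.3,0,0,0],[1,0,0,-0.3,0,0,0],[1,0,0,-0.2,0,0,0],[1,0,0,0,0,0,0]])

```text
time: 6.15
position: [0.4896, -0.061, 0.2907]
tool_rot: [-0.63, 0.776, -0.001, 0.001]
ft_force: [-0.4, 0.1, -2.5]
grip_width: 0.0114
```

```bash
python3 - <<'E'
from rig import eyes
import cv2,numpy as np
p,d=eyes.camera("scene"); i=eyes.camera_info("scene"); np.savez("s2.npz",p=p,d=d,**{k:i[k] for k in "KRt"})
cv2.imwrite("pics/s2.png",cv2.resize(p[150:380,200:460],None,fx=3,fy=2.6,interpolation=2)[:,:,::-1])
E
python3 st.py
```

```text
t 6.2 grasp [ 0.4896 -0.061   0.1262] x [-0.205 -0.979  0.   ] z [ 1.e-03 -3.e-04 -1.e+00] yawx -101.84 w 0.0122 F [-0.5 -0.5 -2.9]
```

View pics/s2.png

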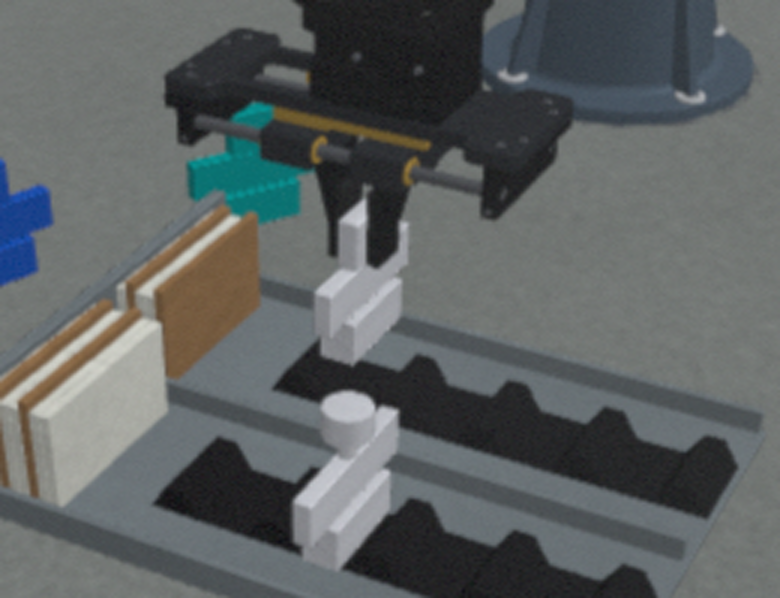

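step_arm(steps=[[1,-0.2,0,0,0,0,0],[1,-0.4,0,0,0,0,0],[1,-0.5,0,0,0,0,0],[1,-0.5,0,0,0,0,0],[1,-0.4,0,0,0,0,0],[1,-0.2,0,0,0,0,0],[1,0,0,0,0,0,0],[1,0,0,0,0,0,0],[1,0,0,0,0,0,0],[1,0,0,0,0,0,0]])

```text
time: 7.2
position: [0.5006, -0.0075, 0.2897]
tool_rot: [-0.63, 0.776, -0.0, -0.0]
ft_force: [0.6, 0.1, -1.7]
grip_width: 0.0119
```

```bash
python3 - <<'E'
from rig import eyes
import cv2,numpy as np
p,d=eyes.camera("scene")
cv2.imwrite("pics/s3.png",cv2.resize(p[200:360,280:460],None,fx=4,fy=3.7,interpolation=2)[:,:,::-1])
E
python3 st.py 0.5005 -0.0071 0.1257
```

```text
t 7.25 grasp [ 0.5006 -0.0075  0.1258] x [-0.206 -0.979  0.   ] z [-0.e+00 -1.e-04 -1.e+00] yawx -101.88 w 0.0121 F [-0.1  0.1 -2.8]
shares [-0.015  0.005  0.002]
```

View pics/s3.png

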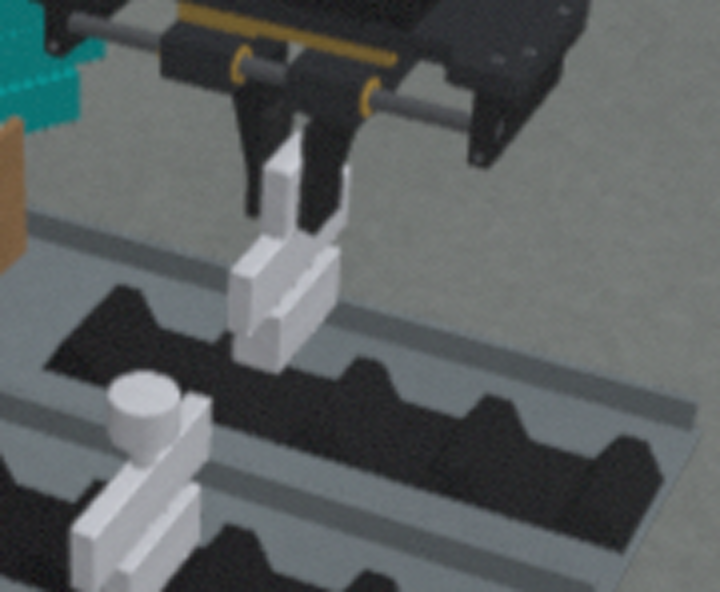

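The stop hangs upright over the second notch; its foot is at crop (285,320). I'll lower it about 38 mm.

step_arm(steps=[[1,0,0,0.2,0,0,0],[1,0,0,0.3,0,0,0],[1,0,0,0.3,0,0,0],[1,0,0,0.2,0,0,0],[1,0,0,0.2,0,0,0],[1,0,0,0.2,0,0,0],[1,0,0,0.1,0,0,0],[1,0,0,0.05,0,0,0],[1,0,0,0,0,0,0],[1,0,0,0,0,0,0]])

```text
time: 8.25
position: [0.5007, -0.0071, 0.2511]
tool_rot: [-0.63, 0.776, -0.0, 0.0]
ft_force: [-0.1, 0.5, -2.3]
grip_width: 0.0115
```

```bash
python3 - <<'E'
from rig import eyes
import cv2,numpy as np
p,d=eyes.camera("scene")
cv2.imwrite("pics/s4.png",cv2.resize(p[200:360,280:460],None,fx=4,fy=3.7,interpolation=2)[:,:,::-1])
E
python3 st.py 0.5005 -0.0071 0.0857
```

```text
t 8.3 grasp [ 0.5008 -0.0071  0.0872] x [-0.205 -0.979  0.   ] z [ 6.e-04 -1.e-04 -1.e+00] yawx -101.83 w 0.0118 F [-0.3  0.7 -1.7]
shares [0.002 0.011 0.061]
```

View pics/s4.png

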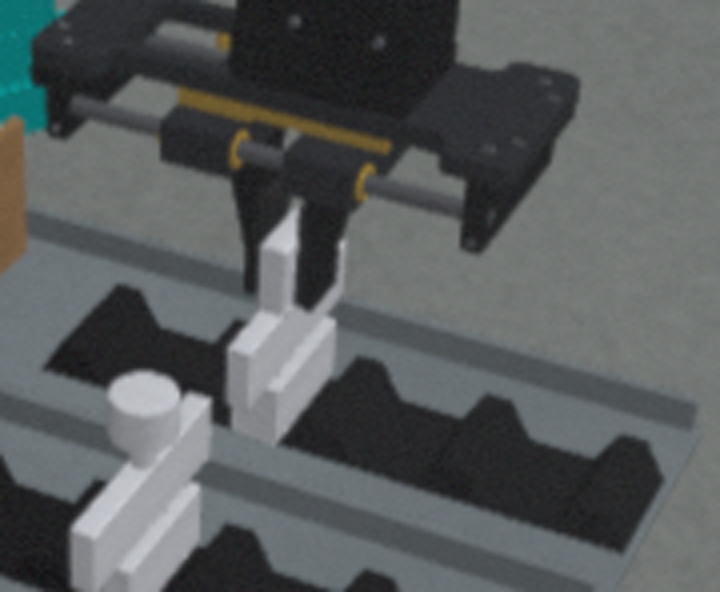

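step_arm(steps=[[1,0,0,0.05,0,0,0],[1,0,0,0,0,0,0],[1,0,0,0,0,0,0],[-0.5,0,0,0,0,0,0],[-0.5,0,0,0,0,0,0],[-0.5,0,0,0,0,0,0],[-0.5,0,0,0,0,0,0],[-0.5,0,0,0,0,0,0],[-0.5,0,0,0,0,0,0],[-0.5,0,0,0,0,0,0]])

```text
time: 9.3
position: [0.5006, -0.0071, 0.2498]
tool_rot: [-0.63, 0.776, 0.0, -0.0]
ft_force: [1.2, 0.4, 1.2]
grip_width: 0.0596
```

```bash
python3 st.py
```

```text
t 9.3 grasp [ 0.5006 -0.0071  0.0858] x [-0.205 -0.979 -0.   ] z [-0.  0. -1.] yawx -101.84 w 0.0596 F [1.2 0.4 1.2]
```

step_arm(steps=[[-0.5,0,0,-0.4,0,0,0],[-0.5,0,0,-0.8,0,0,0],[-0.5,0,0,-1,0,0,0],[-0.5,0,0,-1,0,0,0],[-0.5,0,0,-1,0,0,0],[-0.5,0,0,-1,0,0,0],[-0.5,0,0,-0.5,0,0,0],[-0.5,0,0,0,0,0,0],[-0.5,0,0,0,0,0,0],[-0.5,0,0,0,0,0,0]])

```text
time: 10.3
position: [0.5001, -0.007, 0.3915]
tool_rot: [-0.63, 0.776, 0.001, -0.001]
ft_force: [0.1, -0.0, -0.7]
grip_width: 0.0653
```

```bash
python3 - <<'E'
from rig import eyes
from h import *
p,d=eyes.camera("scene"); i=eyes.camera_info("scene"); X=cloud(d,i["K"],i["R"],i["t"])
c=cv2.resize(p[220:380,250:450],None,fx=4,fy=3.7,interpolation=2); cv2.imwrite("pics/s5.png",c[:,:,::-1])
hsv=cv2.cvtColor(p,cv2.COLOR_RGB2HSV); w=(hsv[...,1]<40)&(hsv[...,2]>120)&(d>0)
a=load("scene0.npz"); X0=cloud(*a[1:]); h0=cv2.cvtColor(a[0],cv2.COLOR_RGB2HSV); w0=(h0[...,1]<40)&(h0[...,2]>120)
def rep(X,w,c):
    m=w&(np.hypot(X[...,0]-c[0],X[...,1]-c[1])<.05)&(X[...,2]>.03); Q=X[m]; print(len(Q),"zmax",np.percentile(Q[:,2],99.5).round(4),"top",Q[Q[:,2]>.096].mean(0).round(4), "mean",Q.mean(0).round(4))
rep(X0,w0,(.489,-.061)); rep(X,w,(.5005,-.0071)); rep(X0,w0,(.618,-.0315)); rep(X,w,(.618,-.0315))
p,d=eyes.camera("top"); cv2.imwrite("pics/t5.png",p[:,:,::-1])
E
python3 st.py
```

```text
994 zmax 0.1011 top [ 0.4929 -0.0611  0.0991] mean [ 0.498  -0.0595  0.0633]
1243 zmax 0.4143 top [0.5163 0.0064 0.3064] mean [ 0.5129 -0.0015  0.1361]
1204 zmax 0.1012 top [ 0.6211 -0.0319  0.0993] mean [ 0.6262 -0.0302  0.0633]
1243 zmax 0.1011 top [ 0.6211 -0.0322  0.0993] mean [ 0.6263 -0.0304  0.0633]
t 10.4 grasp [ 0.4999 -0.007   0.2273] x [-0.205 -0.979 -0.   ] z [-2.2e-03  6.0e-04 -1.0e+00] yawx -101.84 w 0.0652 F [-0.7  0.3  0.5]
```

View pics/s5.png

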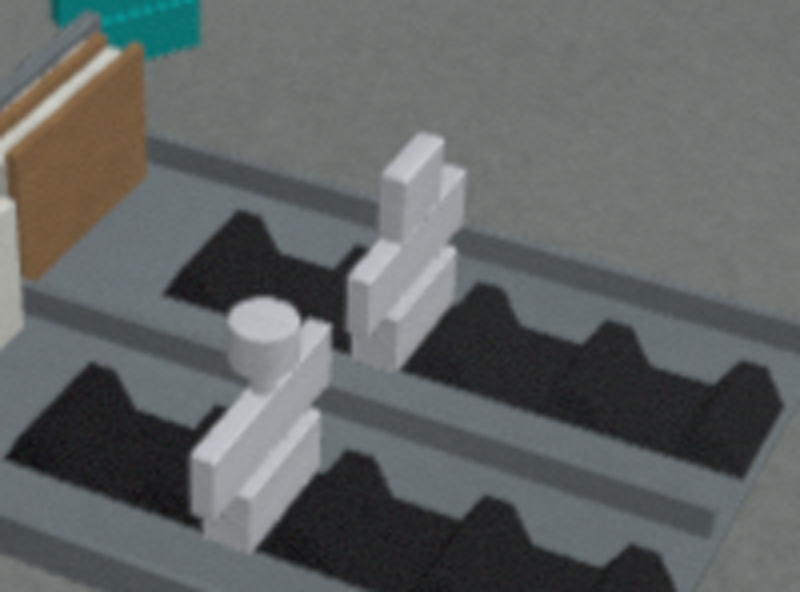

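View pics/t5.png

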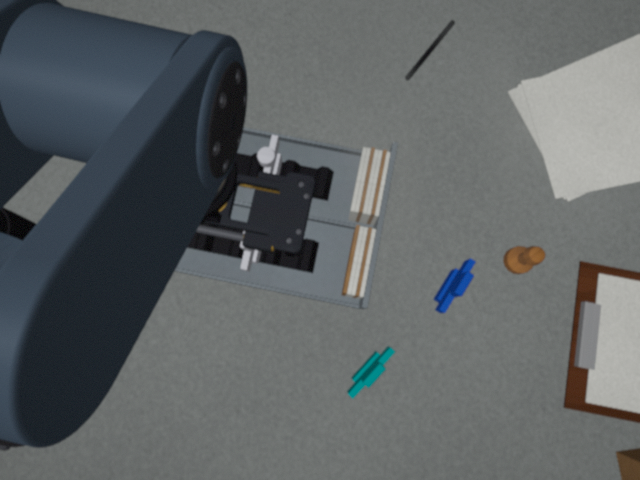

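Run:
```python
from rig import eyes
from h import *
p,d=eyes.camera("scene"); i=eyes.camera_info("scene"); X=cloud(d,i["K"],i["R"],i["t"])
a=load("scene0.npz"); X0=cloud(*a[1:])
def rep(p,X,c):
    h=cv2.cvtColor(p,cv2.COLOR_RGB2HSV); w=(h[...,1]<40)&(h[...,2]>120)
    m=w&(np.hypot(X[...,0]-c[0],X[...,1]-c[1])<.05)&(X[...,2]>.03)&(X[...,2]<.13); Q=X[m]
    f=lambda a,b:Q[(Q[:,2]>a)&(Q[:,2]<b)].mean(0).round(4)
    print(len(Q),"zmax",np.percentile(Q[:,2],99.5).round(4),"top",f(.096,.13),"tab",f(.075,.092),"plate",f(.04,.06))
rep(a[0],X0,(.4890,-.061)); rep(p,X,(.5002,-.0072))
```

```text
994 zmax 0.1011 top [ 0.4929 -0.0611  0.0991] tab [ 0.4976 -0.0592  0.0836] plate [ 0.5006 -0.0597  0.0501]
979 zmax 0.1012 top [ 0.5046 -0.0066  0.0991] tab [ 0.5103 -0.0052  0.0835] plate [ 0.5131 -0.0055  0.05  ]
```

The stop's top is at the same height as before the move (0.101 m). It has shifted by (0.0117, 0.0545) m, which is 55.7 mm along the rail, and it stands upright. The knob stop has not moved. I'll hand in.

```bash
python3 -c "
from rig import robot
print(robot.hand_in())"
```

```text
the job is handed in; nothing more can be done
None
```

I moved the flat-tab stop to the next notch on its own rail, from y = -40 to y = +15, away from the cards. I lifted it straight up 40 mm, shifted it 55 mm along the rail, lowered it in and let go. I handed in at about 10.5 s, with the open gripper raised about 140 mm above where it let go.

- **Seated and upright:** the top of the stop read 0.1012 m after the move and 0.1011 m before it. Its tab and plate moved by the same amount to within about 1 mm.
- **Distance:** the camera measured a shift of about 55.7 mm, against the 55 mm notch spacing.
- **Round-knobbed stop:** its position reading changed by no more than 0.3 mm.
- **Forces:** every wrist force I read stayed below 3 N.
- **Not checked:** in the last top view the arm partly covered the stop, so the final measurements come from the scene camera alone. No check failed or disagreed.

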